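Put the fly-tying kit back in its own holders

TASK

The cement bottle, the hair stacker and the UV torch on this fly-tying bench have been put away in one another's holders. Put each back upright, right down in the well where it belongs: the stacker in the wooden tool caddy, the bottle in its round anti-tip stand, the torch in its charging dock; the grey felt mat is free for parking one on the way. Set things down gently rather than dropping them, keep the bottle upright throughout, and leave the three thread spools standing where they are.

Things in the scene. Friction and masses are not known exactly. Their poses are not given: they have to be found in the camera images.
- bottle_mid (a point): head-cement bottle: round amber glass body 36 mm in diameter and 56 mm tall with a pale label, then a black screw cap 25 mm in diameter; 84 mm tall in all, 60 to 120 g, flat-bottomed, standing upright in the charging dock's well at the start. This point is on its axis half-way up, 42 mm above its underside, on the glass; z points up out of the cap
- stacker_mid (a point): hair stacker: brass tube, closed below, 28 mm in diameter with a thicker foot (35 mm in diameter, up to 25 mm, dark grooves) and a small lip round the dark bore at the top (30 mm in diameter); 84 mm tall, 90 to 180 g, flat-bottomed, standing upright in the round bottle stand's well at the start. This point is on its axis half-way up, 42 mm above its underside; z points up
- torch_mid (a point): UV curing torch: dark steel cylinder 26 mm in diameter with a ribbed grip, a tail cap 30 mm in diameter below and a slightly wider head (30 mm in diameter, top 25 mm) with a glass lens on top; 88 mm tall, 70 to 140 g, standing upright on its flat tail in the tool caddy's well at the start. This point is on its axis half-way up, 44 mm above its tail; z points up out of the lens
- dock_well (a point): the torch's charging dock: fixed black plastic housing 74 x 74 mm, 20 mm tall, with a 28 mm tall step (with small green light, and a cord into a grey grommet) along its +x side from 37 to 67 mm out; brass contacts in its round well 50 mm wide, 12 mm deep, rim 20 mm and floor 8 mm above the table. This point: centre of the well floor
- stand_well (a point): the bottle's anti-tip stand: fixed round disc of dark wood, 92 mm in diameter, 20 mm tall; in its middle a round well 50 mm wide, 12 mm deep, rim 20 mm and floor 8 mm above the table. This point: centre of the well floor
- caddy_well (a point): the tool caddy: fixed block of light wood, 74 mm along its x, 145 mm along its y (-37 to +108 mm of this point); at its -y end a round well 50 mm wide, 12 mm deep, rim 20 mm and floor 8 mm above the table. This point: centre of the well floor. Three thin tools stand in a raised bar at its +y end (y 70 mm and more), up to 86 mm above the table
- mat_top (a point): square mat of grey felt, 100 x 100 mm, 3 mm thick, fixed and empty: a free spot. This point is the centre of its upper face
- spool_a_mid (a point): thread spool (bystander, white thread), 26 mm in diameter, 30 mm tall, 25 g, loose, standing on the table; this point is half-way up on its axis
- spool_b_mid (a point): thread spool (bystander, reddish-brown thread), 26 mm in diameter, 30 mm tall, 25 g, loose, standing on the table; this point is half-way up on its axis
- spool_c_mid (a point): thread spool (bystander, grey thread), 26 mm in diameter, 30 mm tall, 25 g, loose, standing on the table; this point is half-way up on its axis
Things that resemble listed ones, but are neither listed nor needed, are in the scene too. Leave any red look-alike of the part that bears torch_mid alone.

How it is judged:
By the outcome, as a careful person would: the job done as asked, in the order asked, and still so for the second after the job is handed in, with the robot touching nothing.
It also fails if it takes over 104 s, if anything falls off the work surface, if the arm or the gripper's body presses on something with over 40 N, if the wrist force passes 120 N, or if a joint passes its speed limit or range.

ROBOT

A 7-joint arm with a two-finger parallel gripper is mounted at the origin on the work surface. World frame = base frame: x ahead of the robot, y to its left, z up, the work surface at z = 0. Lengths are in m, angles in rad, forces in N, time in s.
With the tool pointing down it reaches from about 0.4 to 0.9 m from the base axis. Payload 5.6 kg.
Tool frame: the origin (TCP) lies midway between the tips of the shut fingers; the grasp point (between the pads) lies 19 mm behind it; y points along the fingers, z is the direction in which the jaws open and shut, and the axes are right-handed (so a half turn about y gives the same grasp; the last joint's range is limited). The gripper opens to 92 mm and grips with 3 to 60 N. Pads are 20 mm wide; open, the fingers measure 128 mm over their backs; the gripper's body (75 mm by 189 mm) begins 69 mm behind the grasp point.
Start: joints at [-1.363, 0.468, -0.012, 1.603, 0.006, 1.071, -0.056], TCP at [0.161, 0.63, 0.215] pointing down, gripper open.
Joint ranges: [-2.53, 2.53], [-0.31, 2.02], [-1.57, 1.55], [0.28, 2.44], [-1.29, 4.43], [0.15, 1.84], [-2.92, 2.92]. Speed limits (rad/s): [2.57, 2.57, 3.14, 3.14, 3.14, 3.14, 3.14].

INTERFACE

Orientations are given as a 3x3 rotation matrix whose columns are the frame's x, y, z axes.
In Python, from station import env, effector, solver, viewer, workorder, search_frame, tip_of gives the robot as it stands. Calls block until the motion is done:
- env.reach(position, orientation): joint-space move of the TCP to a pose.
- env.movel(position, frame=None, rate=0.15): straight line of the TCP; frame=None keeps the orientation; rate is the mean speed in m/s.
- env.goto_joints(angles): joint-space move.
- effector.release() and effector.grasp(squeeze=None): open the fingers fully, or close them until they stop; squeeze is the grip in N (None keeps the last).
- env.pause(seconds).
- solver.inverse_kinematics(position, orientation): joint angles nearest the present ones, or None.
- env.sense(): the state.
- viewer.read_camera(name): name is "scene" or "top"; returns (picture, depth): 480x640x3 uint8, red, green, blue; 480x640 float32, m along the optical axis (not along the pixel's ray), 0 where there is no reading.
- viewer.camera_info(name): a dict with "intrinsics" (3x3 intrinsics, pixels), "dist_coeffs" ([k1, k2, p1, p2, k3] as OpenCV has them; the pictures are not rectified), "eye" and "rotation" of the camera in the world. Camera axes: x right, y up, looking along -z (the intrinsics and any distortion apply to the point x, -y, -z); pixel columns grow to the right and rows downward; lengths in m; the calibration is good to about 2 mm. A picture is of the moment at which its call begins. camera_info takes no time and is no camera call.
A pose or a line that the arm cannot do raises env.PlanningError and nothing moves.
- workorder.finish_job(): hands the job in, once; it reports no verdict.
Trained networks look in the newest picture that a camera, given by its name, has taken for a name from the list of things; names that differ only in an ending like _2 or _b are one class to them, and where a whole thing is asked for, a point or a joint stands for the part that bears it (a point fixed in the world has none). Each returns a list of dicts, best first, with "score" (0 to 1); they miss things now and then, are a little off and sometimes report something else, mostly with a low value. They report only what shows in the picture. A call takes as long as a camera call. They do not tell look-alikes from the thing itself.
- search_frame(camera, name): "at" ([x, y, z] in m, in world coordinates, good to about 4 mm: the middle of the surface that is visible of it).
- tip_of(camera, name): "at" ([x, y, z] in m, in world coordinates, good to about 4 mm: a listed point, or the origin of a listed thing).
The state is a dict: "t": time; "joint_positions": joint angles; "joint_velocities": joint speeds; "tau": joint torques, N m; "ee_pos": TCP position; "tcp_rot": TCP orientation; "wrist_force": force on the tool from outside, world axes, zero at the start; "moment": the same for the moment, N m; "gripper_width": finger opening in m.
Only numpy, scipy, OpenCV 4.12 (cv2) and the standard library are available. Lean on these libraries where they do the work, as an engineer would, in place of code of your own. Each camera call takes 0.05 s, during which the arm holds its last target.

## Working session

There is one attempt and no reset: what is moved stays moved. The work goes in short steps, each a Python script; the robot and the scene stay as the last script left them, time stands still between calls to the robot, and variables do not carry over. Pictures are saved under pics/ and viewed, and the job is handed in when it is done.

```bash
ls; mkdir -p pics
python3 - <<'E'
from station import env, effector, solver, viewer, workorder, search_frame, tip_of
import cv2
for c in ("scene","top"):
    p,d=viewer.read_camera(c); cv2.imwrite(f"pics/{c}0.png",p[:,:,::-1])
    print(viewer.camera_info(c))
    for n in ["bottle_mid","stacker_mid","torch_mid","dock_well","stand_well","caddy_well","mat_top","spool_a_mid"]:
        print(c,n,[([round(float(v),3) for v in r["at"]],round(r["score"],2)) for r in tip_of(c,n)])
print(env.sense())
E
```

```text
pics
{'intrinsics': array([[434.15522709,   0.        , 318.7231438 ],
       [  0.        , 434.15522709, 242.14664691],
       [  0.        ,   0.        ,   1.        ]]), 'dist_coeffs': array([-0.05503641,  0.        ,  0.        ,  0.        ,  0.        ]), 'eye': array([0.83557773, 0.45120297, 0.48300758]), 'rotation': array([[-0.88074763, -0.27160082,  0.38796469],
       [ 0.47324363, -0.5358821 ,  0.69919299],
       [ 0.01800194,  0.79941439,  0.60051025]])}
scene bottle_mid [([0.64, -0.018, 0.048], 0.79)]
scene stacker_mid [([0.54, 0.247, 0.052], 0.86)]
scene torch_mid [([0.424, -0.289, 0.042], 0.79), ([0.526, -0.352, 0.043], 0.76), ([0.527, -0.243, 0.05], 0.72), ([0.659, 0.165, 0.018], 0.51)]
scene dock_well [([0.642, -0.015, 0.008], 0.63)]
scene stand_well [([0.541, 0.254, 0.011], 0.68)]
scene caddy_well [([0.531, -0.246, 0.01], 0.57)]
scene mat_top [([0.473, 0.014, 0.002], 0.66)]
scene spool_a_mid [([0.513, 0.127, 0.013], 0.86)]
{'intrinsics': array([[478.335945  ,   0.        , 331.1256393 ],
       [  0.        , 478.335945  , 245.42491189],
       [  0.        ,   0
[... 942 characters left out ...]
.07139584, -0.05628705]), 'joint_velocities': array([ 0.00018853,  0.00068131,  0.0008343 ,  0.00152459, -0.00042567,
        0.00087197, -0.00079773]), 'tau': array([ 2.79149272e-04, -5.20390749e+01, -1.20422454e-02, -2.44063729e+01,
       -5.65441546e-02,  1.12345145e-02,  3.56505473e-05]), 'ee_pos': array([0.16134311, 0.62968618, 0.21462431]), 'tcp_rot': array([[ 9.68703154e-01,  3.31074847e-05,  2.48222074e-01],
       [-2.48222076e-01,  8.73994625e-05,  9.68703150e-01],
       [ 1.03768488e-05, -9.99999996e-01,  9.28821436e-05]]), 'wrist_force': array([ 0.52401233, -0.05734304, -0.14701571]), 'moment': array([-0.02905596,  0.00581549, -0.02265725]), 'gripper_width': 0.0919376690698236}
```

View pics/scene0.png

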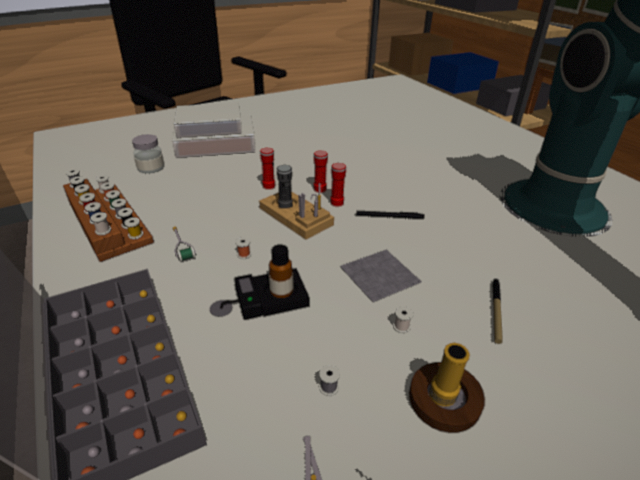

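View pics/top0.png

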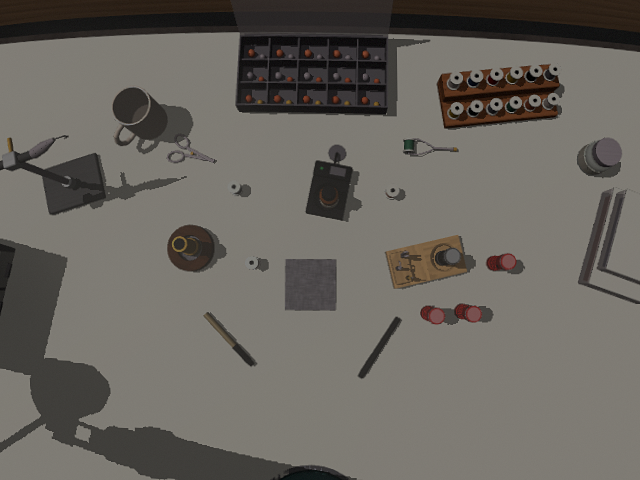

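The scene shows these torch-like things in the top picture: the dark one in the caddy at (447,257), and red ones at (502,262), (433,314) and (468,312). The dark one in the caddy is the torch. The bottle is at (329,196) in the dock and the stacker at (186,245) in the stand. The mat at (311,285) is empty. I'll park the torch first, which keeps the order stacker, bottle, torch. Next I'll take precise measurements and a close crop.

```bash
cat > h.py <<'E'
from station import env, effector, solver, viewer, workorder, search_frame, tip_of
import numpy as np, cv2
from scipy.optimize import least_squares
def cloud(c):
    p,d=viewer.read_camera(c); i=viewer.camera_info(c)
    v,u=np.mgrid[0:480,0:640]
    n=cv2.undistortPoints(np.stack([u,v],-1).reshape(-1,1,2).astype(np.float64),i["intrinsics"],i["dist_coeffs"]).reshape(480,640,2)
    P=np.stack([n[...,0]*d,-n[...,1]*d,-d],-1)@np.array(i["rotation"]).T+i["eye"]
    P[d==0]=np.nan
    return p,P
def near(P,x,y,r,z0,z1):
    with np.errstate(invalid='ignore'):
        m=(np.hypot(P[...,0]-x,P[...,1]-y)<r)&(P[...,2]>z0)&(P[...,2]<z1)
    return P[m]
def circ(Q,R,x,y):
    f=lambda a:np.hypot(Q[:,0]-a[0],Q[:,1]-a[1])-R
    s=least_squares(f,[x,y],loss='soft_l1',f_scale=.002)
    return s.x,np.sqrt(np.median(s.fun**2))
E
python3 - <<'E'
from h import *
np.set_printoptions(precision=4,suppress=True)
for c in ("scene","top"):
    p,P=cloud(c); np.save(f"{c}.npy",P)
    if c=="top":
        cr=np.hstack([cv2.resize(p[y-35:y+35,x-35:x+35],(260,260),interpolation=3) for x,y in((447,257),(329,193),(188,248))])
        cv2.imwrite("pics/crop_t.png",cr[:,:,::-1])
    else:
        cr=np.hstack([cv2.resize(p[y-45:y+45,x-45:x+45],(260,260),interpolation=3) for x,y in((290,195),(275,280),(450,385))])
        cv2.imwrite("pics/crop_s.png",cr[:,:,::-1])
    for n,x,y,bands in (("torch",.529,-.244,((.03,.07,.013),(.075,.092,.015))),("bottle",.638,-.018,((.03,.06,.018),(.07,.088,.0125))),("stacker",.54,.25,((.04,.085,.014),))):
        for a,b,R in bands:
            Q=near(P,x,y,.03,a,b); print(c,n,a,len(Q),*(circ(Q,R,x,y) if len(Q)>5 else ()))
        Q=near(P,x,y,.03,.0,.15); print('  zmax',np.percentile(Q[:,2],[50,95,99]))
        Q=near(P,x,y,.1,.0165,.023);Q=Q; print('  rim z n',len(Q),np.median(Q[:,2]),Q[:,:2].min(0),Q[:,:2].max(0))
E
```

```text
scene torch 0.03 232 [ 0.5316 -0.2429] 0.0006625825421275525
scene torch 0.075 117 [ 0.5318 -0.2431] 0.0007221897144374448
  zmax [0.048  0.0946 0.0954]
  rim z n 631 0.018212270856645896 [ 0.4338 -0.3434] [ 0.5779 -0.1453]
scene bottle 0.03 356 [ 0.6416 -0.0187] 0.0004805901237895911
scene bottle 0.07 177 [ 0.6415 -0.0185] 0.0005296519916925535
  zmax [0.0439 0.0903 0.091 ]
  rim z n 924 0.01820238850021544 [ 0.6023 -0.0603] [0.7164 0.0281]
scene stacker 0.04 607 [0.5398 0.2489] 0.0003277415459925527
  zmax [0.0346 0.0913 0.0921]
  rim z n 2401 0.01882431674672691 [0.4931 0.208 ] [0.5845 0.2995]
top torch 0.03 54 [ 0.5291 -0.2431] 0.00021665802799513377
top torch 0.075 35 [ 0.5293 -0.2433] 0.00030071055821409565
  zmax [0.0203 0.0969 0.0982]
  rim z n 1527 0.01940054293174276 [ 0.4345 -0.3403] [ 0.5742 -0.1452]
top bottle 0.03 53 [ 0.6392 -0.0193] 0.0003138428080562139
top bottle 0.07 32 [ 0.6389 -0.0192] 0.0003252087477482071
  zmax [0.0222 0.0924 0.0935]
  rim z n 884 0.019545911493468127 [ 0.5995 -0.0625] [0.7143 0.0253]
top stacker 0.04 103 [0.5381 0.2502] 0.00028133929507974907
  zmax [0.0294 0.0934 0.0947]
  rim z n 1074 0.019880227639717862 [0.4898 0.2066] [0.5807 0.2992]
```

Run:
```python
import cv2,numpy as np
a=cv2.imread("pics/crop_t.png");b=cv2.imread("pics/crop_s.png")
cv2.imwrite("pics/crops.png",cv2.convertScaleAbs(np.vstack([a,b]),alpha=1.6))
```

```text
(no output)
```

View pics/crops.png

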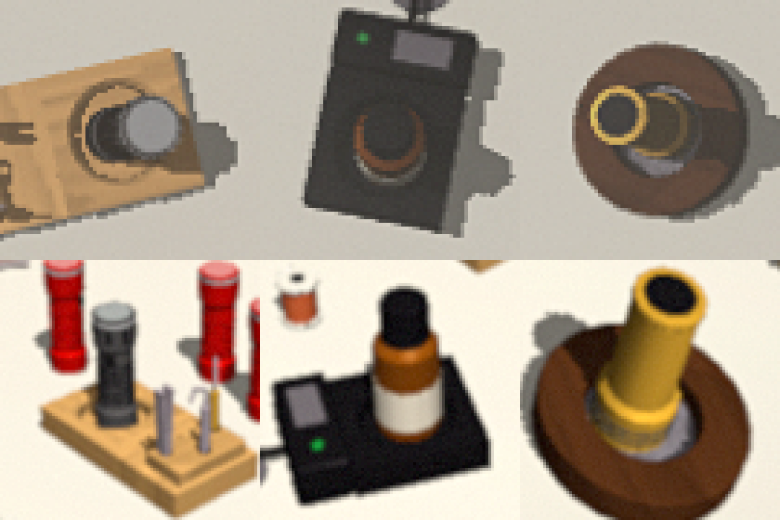

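The crop confirms it: the dark torch is in the caddy, with the reds outside. The bottle stands in the dock and the stacker in the stand. Now I'll measure the well centres and housing yaws.

Run:
```python
from h import *
np.set_printoptions(precision=4,suppress=True)
for c in ("scene","top"):
    P=np.load(f"{c}.npy")
    z0=near(P,.47,.12,.2,-.02,.012)[:,2]; print(c,"table/mat z",np.median(z0))
    for n,x,y,r,zm,ext in (("caddy",.52,-.21,.11,.03,None),("dock",.65,-.015,.085,.032,None),("stand",.537,.253,.06,.024,None)):
        Q=near(P,x,y,r,.012,zm)
        # keep largest blob via grid
        g=np.zeros((400,400),np.uint8); ij=((Q[:,:2]-[x-.2,y-.2])/.001).astype(int); g[ij[:,1],ij[:,0]]=1
        k=cv2.morphologyEx(g,cv2.MORPH_CLOSE,np.ones((9,9)))
        k=cv2.morphologyEx(k,cv2.MORPH_OPEN,np.ones((9,9)))
        nl,lab,st,_=cv2.connectedComponentsWithStats(k); b=1+np.argmax(st[1:,4])
        yx=np.argwhere((lab==b)&(g>0)); pts=(yx[:,::-1]+.5)*.001+[x-.2,y-.2]
        (cx,cy),(w,h),ang=cv2.minAreaRect(((pts-[x,y])*1000).astype(np.float32))
        print(c,n,"ctr",x+cx/1000,y+cy/1000,"size",w,h,"ang",ang)
        if n=="stand":
            (ex,ey),R=cv2.minEnclosingCircle(((pts-[x,y])*1000).astype(np.float32)); print("  enc",x+ex/1000,y+ey/1000,R)
    Q=near(P,.471,.012,.09,.0015,.008); print("mat",np.median(Q,0),len(Q))
    for n,x,y in(("a",.512,.126),("b",.66,-.14),("c",.65,.15)):
        Q=near(P,x,y,.05,.012,.04); print(n,np.median(Q,0) if len(Q) else None)
for c in("top","scene"):
  viewer.read_camera(c)
  for n in("spool_a_mid","spool_b_mid","spool_c_mid"): print(n,[(np.round(r["at"],3),round(r["score"],2)) for r in search_frame(c,n)])
```

```text
scene table/mat z -0.0010725342020947437
scene caddy ctr 0.5277742223739624 -0.20882959747314453 size 75.28607177734375 149.36590576171875 ang 16.927515029907227
scene dock ctr 0.6600270309448243 -0.01683783721923828 size 75.45913696289062 104.72215270996094 ang 80.53767395019531
scene stand ctr 0.5415655689239502 0.2557213134765625 size 85.40059661865234 92.442626953125 ang 39.80557632446289
  enc 0.5391241903305054 0.25372235870361326 46.57781982421875
mat [0.4767 0.0167 0.002 ] 735
a [0.5152 0.13   0.0286]
b [ 0.6613 -0.1356  0.0274]
c [0.6613 0.1706 0.0285]
top table/mat z 0.0001438024801394544
top caddy ctr 0.521242136001587 -0.20969432067871094 size 75.4067611694336 146.04470825195312 ang 14.381393432617188
top dock ctr 0.6573098373413087 -0.018613880157470702 size 74.48319244384766 105.1612319946289 ang 80.31121826171875
top stand ctr 0.5355000000000001 0.2525 size 92.0 90.0 ang 90.0
  enc 0.536022520840168 0.25253141558170317 47.018043518066406
mat [0.4699 0.0129 0.0029] 2632
a [0.5105 0.1264 0.0301]
b [ 0.657  -0.1402  0.0295]
c [0.6574 0.1676 0.0298]
spool_a_mid [(array([0.51 , 0.12 , 0.031]), 0.46)]
spool_b_mid [(array([ 0.53 , -0.238,  0.094]), 0.65), (array([0.537, 0.243, 0.075]), 0.5)]
spool_c_mid [(array([0.508, 0.122, 0.031]), 0.59), (array([0.654, 0.17 , 0.028]), 0.5), (array([ 0.653, -0.14 ,  0.03 ]), 0.16)]
spool_a_mid [(array([0.513, 0.129, 0.021]), 0.79)]
spool_b_mid [(array([ 0.658, -0.134,  0.019]), 0.53)]
spool_c_mid [(array([0.664, 0.17 , 0.032]), 0.97), (array([0.554, 0.267, 0.02 ]), 0.62)]
```

```bash
cat >> h.py <<'E'
def ori(deg):
    a=np.radians(deg); s,c=np.sin(a),np.cos(a)
    return np.array([[s,0,c],[-c,0,s],[0,-1,0]],float)
def best(pos,deg):
    q0=env.sense()["joint_positions"]; o=[]
    for d in (deg,deg+180):
        q=solver.inverse_kinematics(pos,ori(d))
        if q is not None: o.append((np.abs(np.array(q)-q0).max(),d,q))
    return min(o,key=lambda t:t[0]) if o else None
def st(tag=""):
    s=env.sense(); print(tag,"t %.1f"%s["t"],"pos",np.round(s["ee_pos"],4),"F",np.round(s["wrist_force"],1),"w %.4f"%s["gripper_width"]); return s
def above(x,y,deg,z=.25):
    b=best([x,y,z],deg); print("joint change",b[0]); env.reach([x,y,z],ori(b[1])); return b[1]
def lower(x,y,z,stepto=.006):
    # straight down, then creep with a contact check
    env.movel([x,y,z+stepto],rate=.12); env.pause(.2); f0=env.sense()["wrist_force"][2]
    h=z+stepto
    while h>z-.003:
        h-=.001; env.movel([x,y,h],rate=.02); f=env.sense()["wrist_force"][2]
        if f-f0>1.0: print("contact at %.4f df %.1f"%(h,f-f0)); break
    else: print("no contact down to %.4f"%h)
def snap(tag):
    for c in("scene","top"):
        p,P=cloud(c); np.save(f"{c}.npy",P); cv2.imwrite(f"pics/{tag}_{c}.png",p[:,:,::-1])
E
python3 - <<'E'
from h import *
x,y=.5304,-.243
above(x,y,14.4); st()
env.movel([x,y,.033],rate=.12); st("down")
effector.grasp(squeeze=20); st("grip")
env.movel([x,y,.16],rate=.12); env.pause(.2); st("lift")
snap("t1")
E
```

```text
joint change 1.0604794612796982
 t 4.7 pos [ 0.5309 -0.2421  0.2499] F [-0.1 -0.3  0.4] w 0.0917
down t 6.7 pos [ 0.5308 -0.2431  0.0336] F [-0.2 -0.8 -0. ] w 0.0920
grip t 7.6 pos [ 0.5304 -0.243   0.033 ] F [-0.3  0.1  0. ] w 0.0294
lift t 9.0 pos [ 0.53   -0.243   0.1594] F [-0.4 -0.2 -1.5] w 0.0291
```

View pics/t1_scene.png

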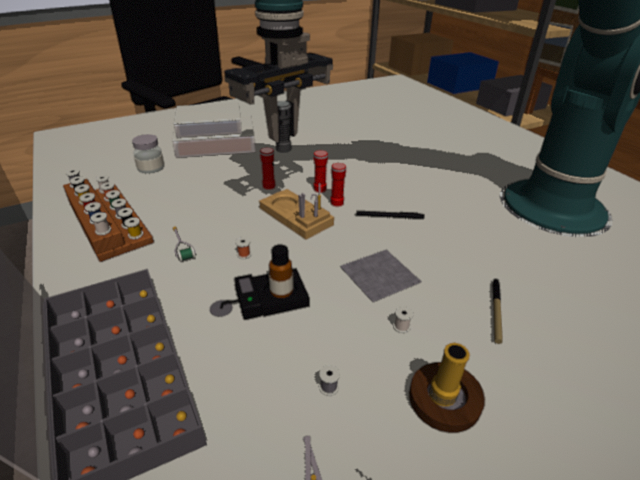

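The torch is held upright at pixel (284,125), and the caddy well is empty. Next I'll park it on the mat.

Run:
```python
from h import *
x,y=.472,.013
env.movel([x,y,.16],rate=.2); st()
lower(x,y,.028); st("down")
effector.release(); env.pause(.2); st("rel")
env.movel([x,y,.16],rate=.15)
env.movel([x,y,.22],rate=.2)
# stacker pick
x,y=.539,.2495
above(x,y,14.4,.2); st()
env.movel([x,y,.039],rate=.12); st("down")
effector.grasp(squeeze=25); st("grip")
env.movel([x,y,.17],rate=.12); env.pause(.2); st("lift")
snap("t2")
```

```text
t 10.6 pos [0.4722 0.0121 0.1601] F [-0.6  0.2 -1. ] w 0.0295
contact at 0.0320 df 1.1
down t 12.5 pos [0.4719 0.013  0.0319] F [ 0.3  0.  -0.9] w 0.0295
rel t 13.7 pos [0.472 0.013 0.032] F [ 0.6 -0.2 -0.4] w 0.0916
joint change 0.27145524600028653
 t 16.1 pos [0.5392 0.2469 0.1999] F [ 0.6 -1.   0.2] w 0.0918
down t 17.6 pos [0.5395 0.2497 0.0397] F [-0.3 -0.4  0.6] w 0.0918
grip t 18.6 pos [0.5389 0.2494 0.0389] F [ 0.1 -0.4 -0.9] w 0.0274
lift t 20.1 pos [0.5387 0.2493 0.1694] F [-0.5 -0.2 -3. ] w 0.0273
```

View pics/t2_scene.png

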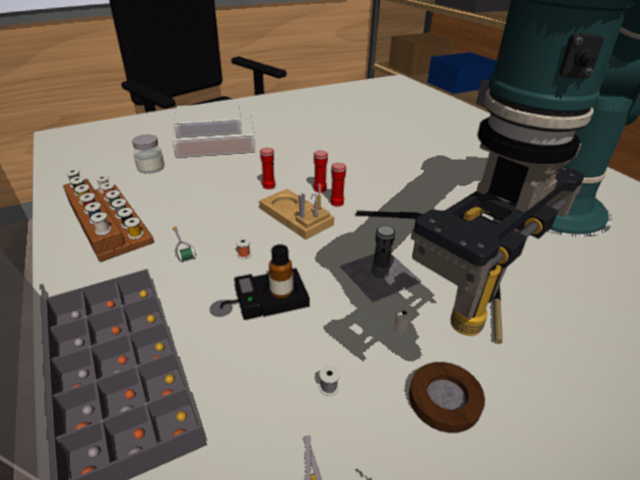

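View pics/t2_top.png

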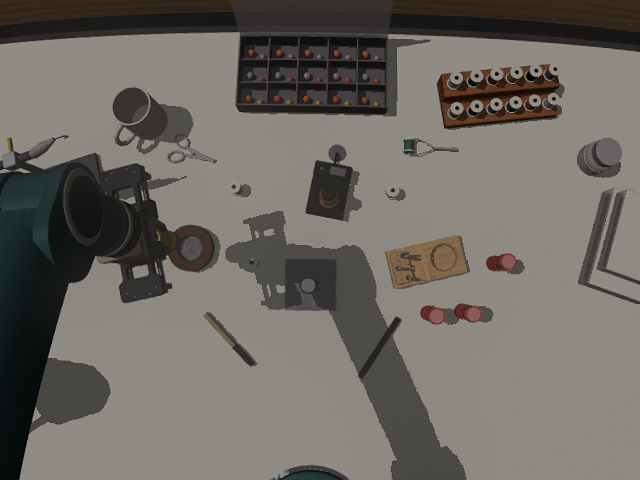

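The torch stands upright on the mat at pixel (383,250) in the scene picture, and the stacker is held at (472,310). Next is the stacker into the caddy, with an averaged force check for contact.

```bash
cat >> h.py <<'E'
def fz():
    v=[]
    for _ in range(6): env.pause(.03); v.append(env.sense()["wrist_force"][2])
    return np.mean(v)
def lower(x,y,z):
    env.movel([x,y,z+.03],rate=.15); env.movel([x,y,z+.004],rate=.06); env.pause(.2); f0=fz(); h=z+.004
    while h>z-.0035:
        h-=.001; env.movel([x,y,h],rate=.02); f=fz()-f0
        print("%.4f:%.2f"%(env.sense()["ee_pos"][2],f),end=" ")
        if f>1.2 and h<z+.0025: break
    print()
E
python3 - <<'E'
from h import *
x,y=.531,-.244
env.movel([.535,0,.17],rate=.22); env.movel([x,y,.17],rate=.2); st()
lower(x,y,.039); st("down")
effector.release(); env.pause(.2); st("rel")
env.movel([x,y,.2],rate=.15)
above(.60,-.15,80.4,.22)
snap("t3"); st()
for c in("scene","top"):
    P=np.load(f"{c}.npy")
    for n,a,b,z0,z1,R in(("stacker",.531,-.244,.04,.085,.014),("bottle",.64,-.019,.03,.06,.018),("torch",.472,.013,.025,.06,.013)):
        Q=near(P,a,b,.03,z0,z1); print(c,n,len(Q),*(circ(Q,R,a,b) if len(Q)>5 else ()), np.percentile(near(P,a,b,.02,.05,.12)[:,2],98) if len(Q)>5 else '')
E
```

```text
t 22.8 pos [ 0.5313 -0.2426  0.1698] F [-0.4 -0.1 -1.5] w 0.0276
0.0420:-0.33 0.0410:-0.03 0.0400:-0.18 0.0390:-0.08 0.0389:8.20 
down t 26.9 pos [ 0.531  -0.2441  0.0389] F [-2.3  1.5  6.1] w 0.0278
rel t 28.1 pos [ 0.531 -0.244  0.038] F [-0.2 -1.  -1.3] w 0.0919
joint change 0.8216637702935389
 t 30.2 pos [ 0.5991 -0.1514  0.2194] F [-0.7 -0.7 -0.4] w 0.0916
scene stacker 273 [ 0.53333719 -0.24438474] 0.000615310594442248 0.09113150090302752
scene bottle 355 [ 0.64154111 -0.01878066] 0.000490628631203624 0.09125087668940288
scene torch 277 [0.47306438 0.01307915] 0.0005215402603689998 0.09065767301012745
top stacker 0 
top bottle 52 [ 0.63930776 -0.01932098] 0.00022316554273591258 0.09427167055325086
top torch 1
```

View pics/t3_scene.png

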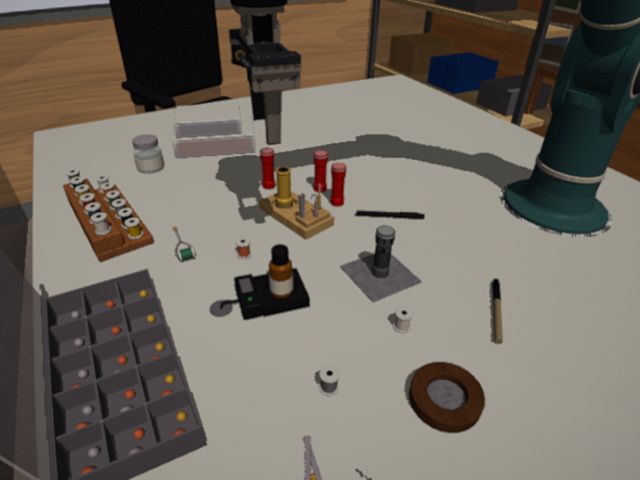

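The stacker is seated in the caddy: its top is at z=0.091, the same as when it was seated in the stand. Next is the bottle.

Run:
```python
from h import *
x,y=.6403,-.019
b=best([x,y,.2],80.4); env.movel([x,y,.2],ori(b[1]),rate=.2); st()
env.movel([x,y,.029],rate=.12); st("down")
effector.grasp(squeeze=25); st("grip")
env.movel([x,y,.06],rate=.05); env.movel([x,y,.17],rate=.12); env.pause(.2); st("lift")
x,y=.5376,.253
env.movel([x,y,.17],rate=.18); st()
snap("t4a")
lower(x,y,.029); st("low")
snap("t4b")
```

```text
t 31.1 pos [ 0.64   -0.0209  0.2002] F [-0.7 -0.4  0.4] w 0.0916
down t 32.7 pos [ 0.6409 -0.019   0.0298] F [-0.2  0.3  0.2] w 0.0918
grip t 33.6 pos [ 0.6403 -0.0191  0.029 ] F [ 0.3 -0.2 -0.6] w 0.0355
lift t 35.6 pos [ 0.6399 -0.019   0.1692] F [-0.3 -1.5 -1.2] w 0.0353
 t 37.4 pos [0.5381 0.2518 0.1701] F [-0.5 -1.2 -1.1] w 0.0350
0.0320:0.24 0.0310:0.04 0.0300:0.54 0.0290:0.08 0.0289:7.61 
low t 41.6 pos [0.5376 0.2529 0.0289] F [-2.7 -1.6  6.5] w 0.0352
```

View pics/t4b_scene.png

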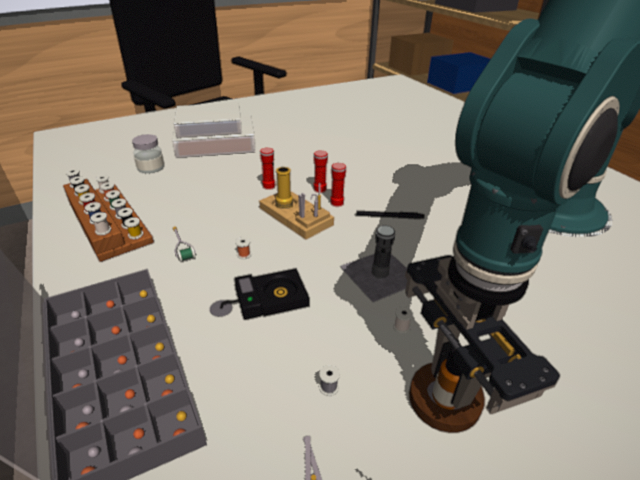

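The bottle reached the stand's floor at the expected height, at pixel (447,400). I'll release it, then move the torch to the dock.

Run:
```python
from h import *
x,y=.5376,.2529
effector.release(); env.pause(.2); st("rel")
env.movel([x,y,.2],rate=.15)
x,y=.472,.013
env.movel([x,y,.2],rate=.22); st()
env.movel([x,y,.028],rate=.12)
effector.grasp(squeeze=20); st("grip")
env.movel([x,y,.17],rate=.12); env.pause(.2); st("lift")
x,y=.6435,-.0155
env.movel([x,y,.17],rate=.18); st()
lower(x,y,.033); st("low")
effector.release(); env.pause(.2); st("rel")
env.movel([x,y,.2],rate=.15)
above(.45,.05,80.4,.35)
env.pause(.3); snap("t5"); st()
for c in("scene","top"):
    P=np.load(f"{c}.npy")
    for n,a,b,z0,z1,R in(("stacker",.531,-.244,.04,.085,.014),("bottle",.537,.253,.03,.06,.018),("torch",.644,-.015,.035,.06,.013)):
        Q=near(P,a,b,.03,z0,z1); print(c,n,len(Q),*(circ(Q,R,a,b) if len(Q)>5 else ()), np.percentile(near(P,a,b,.02,.05,.12)[:,2],98) if len(Q)>5 else '')
```

```text
rel t 42.8 pos [0.5376 0.253  0.028 ] F [0.8 0.2 0.3] w 0.0916
 t 45.4 pos [0.4722 0.014  0.1999] F [-0.2  0.5  0.6] w 0.0918
grip t 48.0 pos [0.472 0.013 0.028] F [ 0.6  0.1 -1.1] w 0.0292
lift t 49.5 pos [0.4717 0.0129 0.1695] F [ 0.5 -0.1 -0.7] w 0.0294
 t 50.6 pos [ 0.6427 -0.0154  0.1698] F [ 0.8  0.1 -1.5] w 0.0293
0.0360:-0.06 0.0350:-0.20 0.0340:-0.27 0.0330:0.76 0.0329:6.69 
low t 54.7 pos [ 0.6441 -0.0157  0.0329] F [-0.6  0.2  6.2] w 0.0291
rel t 55.9 pos [ 0.6435 -0.0155  0.032 ] F [ 0.7 -0.5  0.2] w 0.0918
joint change 0.5421905527425309
 t 58.6 pos [0.4502 0.0498 0.3496] F [-0.1 -0.7 -0.2] w 0.0919
scene stacker 278 [ 0.53314391 -0.24447913] 0.000633331677536036 0.091274843089757
scene bottle 512 [0.53826469 0.25402028] 0.0004169666124565715 0.09199000557345108
scene torch 218 [ 0.64480314 -0.01505608] 0.0004403879707894987 0.09570606950931697
top stacker 79 [ 0.53102422 -0.24474216] 0.0002148513639079995 0.09410770803125107
top bottle 60 [0.53626493 0.25468285] 0.00044260052499292345 0.09445310265309104
top torch 28 [ 0.64230127 -0.01573809] 0.00015294265602494857 0.0986586055450596
```

View pics/t5_scene.png

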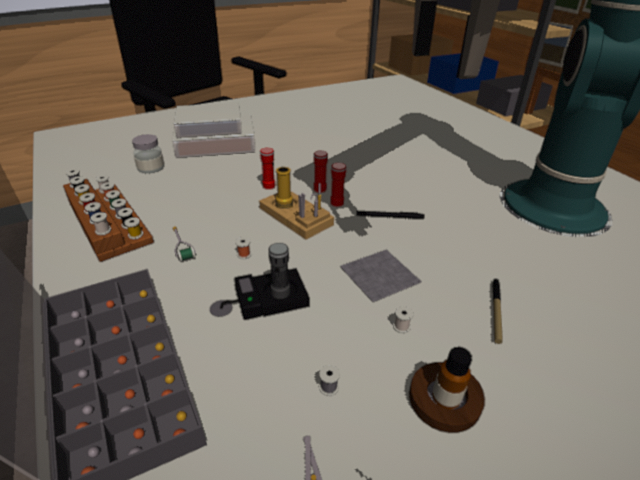

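View pics/t5_top.png

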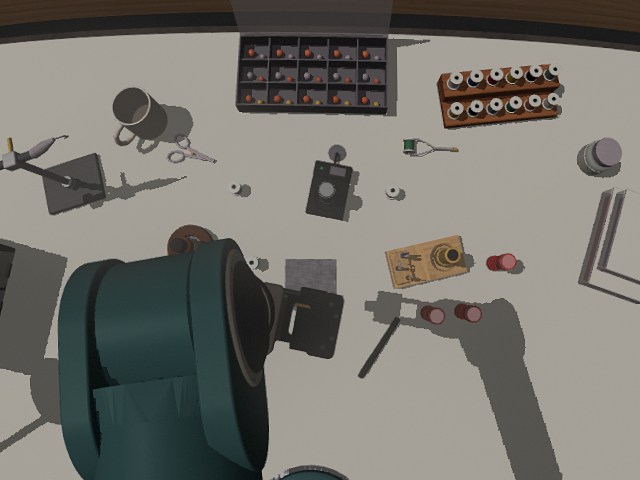

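All three stand upright at seated height (tops at z≈0.092, 0.092 and 0.096), centred in their wells. The spools are where they were, at scene pixels (403,320), (329,380) and (243,248). I'm handing in.

```bash
python3 -c "
from station import workorder
print(workorder.finish_job())"
```

```text
the job is handed in; nothing more can be done
None
```

All three are back where they belong: the stacker in the caddy, the bottle in its stand and the torch in the charging dock. I parked the torch on the mat first, then placed the stacker, the bottle and the torch in that order, and handed in at about 59 s.

- **Final checks:** From the last depth pictures, all three stand upright within about 2 mm of the well centres. Their tops are at the height expected for sitting on the well floor, and each touched down with about 7–8 N of contact force. The bottle stayed upright throughout, and the spools and red torches look unmoved in the pictures.
- **Mat contact:** When I parked the torch on the mat, the contact check tripped about 4 mm early, probably on sensor noise. The torch may have dropped up to 4 mm there, but it stood upright. I used an averaged force check for the later placings.
- **Camera disagreement:** The two cameras consistently differed by about 2 mm, as the calibration allows, and I averaged them.

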